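# Stow the filler pots and the putty knives

## Task

Clear up the filling station: put every filler pot on the bench into a well of the wooden caddy, any well each, and twist it down past the gripping collar, turning it as it sinks and not forcing it straight in, until it sits fully home on the well's floor. Slide the blade of each of the two putty knives into a slot of its own in the orange guard until it is fully home, and leave it lying there. Do not disturb the ear defenders, the wooden offcut or the sanding block.

Things in the scene. Friction and masses are not known exactly. Their poses are not given: they have to be found in the camera images.
- pot_a: lidded filler pot, white, with orange screw lid, upright on the bench; origin at the centre of its underside, z up its axis. Total height 76 mm: body 60 mm diameter up to 52 mm, with the lowest 9 mm tapering in to 52 mm diameter; lid 62 mm diameter from 52 to 76 mm, which does not turn on the body. About 240 g, bottom-heavy. Pots may be absent
- pot_b: lidded filler pot, white, with blue screw lid, upright on the bench; origin at the centre of its underside, z up its axis. Total height 76 mm: body 60 mm diameter up to 52 mm, with the lowest 9 mm tapering in to 52 mm diameter; lid 62 mm diameter from 52 to 76 mm, which does not turn on the body. About 240 g, bottom-heavy. Pots may be absent
- pot_c: lidded filler pot, white, with green screw lid, upright on the bench; origin at the centre of its underside, z up its axis. Total height 76 mm: body 60 mm diameter up to 52 mm, with the lowest 9 mm tapering in to 52 mm diameter; lid 62 mm diameter from 52 to 76 mm, which does not turn on the body. About 240 g, bottom-heavy. Pots may be absent
- caddy: fixed wooden pot caddy, a block 105 mm (x) by 330 mm (y) by 44 mm high with three round wells in a row along its y, 105 mm apart, the middle one at its centre; origin at the centre of its underside. Each well is 63 mm in diameter with a 3 mm chamfer, 32 mm deep, so its flat floor lies 12 mm above the bench
- well_0 (a point): centre of the floor of well 0, at y = -105 mm, z = 12 mm in the caddy's frame. Three stiff sprung rubber balls stand proud of the well's wall 22 mm above the floor and leave 57 mm between them for the 60 mm pot: a pot set in lightly stops about 20 mm above the floor
- collar_0 (a joint): how far (m) the collar that carries the balls of well 0 is pressed down against its stiff spring: 0 at rest, 1 mm for each 10 N; past 3 mm counts as forcing. Pushing a pot straight in takes some 45 N. Turning it (about 1.5 N m) at about 1 rad/s, to and fro or one way, while it sinks a few mm/s takes under 20 N
- well_1 (a point): centre of the floor of well 1, at y = 0 mm, z = 12 mm in the caddy's frame. Three stiff sprung rubber balls stand proud of the well's wall 22 mm above the floor and leave 57 mm between them for the 60 mm pot: a pot set in lightly stops about 20 mm above the floor
- collar_1 (a joint): how far (m) the collar that carries the balls of well 1 is pressed down against its stiff spring: 0 at rest, 1 mm for each 10 N; past 3 mm counts as forcing. Pushing a pot straight in takes some 45 N. Turning it (about 1.5 N m) at about 1 rad/s, to and fro or one way, while it sinks a few mm/s takes under 20 N
- well_2 (a point): centre of the floor of well 2, at y = 105 mm, z = 12 mm in the caddy's frame. Three stiff sprung rubber balls stand proud of the well's wall 22 mm above the floor and leave 57 mm between them for the 60 mm pot: a pot set in lightly stops about 20 mm above the floor
- collar_2 (a joint): how far (m) the collar that carries the balls of well 2 is pressed down against its stiff spring: 0 at rest, 1 mm for each 10 N; past 3 mm counts as forcing. Pushing a pot straight in takes some 45 N. Turning it (about 1.5 N m) at about 1 rad/s, to and fro or one way, while it sinks a few mm/s takes under 20 N
- guard: fixed orange blade guard, a block 65 mm (x) by 170 mm (y) by 25 mm high; origin at the centre of its underside. Two level slots side by side (centres 90 mm apart) open in its -x face, each 56 mm wide, 9 mm high (5.5 to 14.5 mm above the bench) and 55 mm deep in +x. A knife on the bench has its blade at slot height; fully home it meets the back wall and 15 mm of blade still shows
- slot_0 (a point): centre of the mouth of slot 0, on the guard's -x face at y = -45 mm in the guard's frame
- slot_1 (a point): centre of the mouth of slot 1, on the guard's -x face at y = 45 mm in the guard's frame
- slot_0_back (a point): centre of the back wall of slot 0, 55 mm in +x from its mouth
- slot_1_back (a point): centre of the back wall of slot 1, 55 mm in +x from its mouth
- knife_a: putty knife with a dark wooden handle, lying flat; origin under the centre of its handle, x towards the blade, z up. Handle 110 mm long (x = -55 to 55 mm), 26 mm wide, 20 mm thick; steel blade 50 mm wide and 3 mm thick, from the handle to x = 125 mm, its mid-plane 10 mm above the handle's underside (so it hangs clear of the bench). About 150 g, balances near x = 6 mm
- knife_b: putty knife with a red handle, lying flat; origin under the centre of its handle, x towards the blade, z up. Handle 110 mm long (x = -55 to 55 mm), 26 mm wide, 20 mm thick; steel blade 50 mm wide and 3 mm thick, from the handle to x = 125 mm, its mid-plane 10 mm above the handle's underside (so it hangs clear of the bench). About 150 g, balances near x = 6 mm
- knife_a_tip (a point): middle of the front edge of knife_a's blade, at x = 125 mm, z = 10 mm in its frame
- knife_b_tip (a point): middle of the front edge of knife_b's blade, at x = 125 mm, z = 10 mm in its frame
- earmuffs: bystander: yellow ear defenders lying flat, two cups 84 mm in diameter 110 mm apart, 35 mm high; origin under the middle
- offcut: bystander: wooden offcut 100 x 50 x 34 mm; origin under its centre
- sandblock: bystander: cork sanding block 100 x 60 x 30 mm; origin under its centre
Not all that is in view belongs to the job. What is shaped like the pot_a but pink is not meant.

How it is judged:
By the outcome, as a careful person would: the job done as asked, in the order asked, and still so for the second after the job is handed in, with the robot touching nothing.
Of pot_a, pot_b, pot_c only 2 to 3 are there at a start; the rules pass over those that are not, and their reading is None.
At some moment in a run one of pot_a, pot_b, pot_c, knife_a, knife_b may be knocked a few centimetres aside while the robot is not near it.
It also fails if it takes over 210 s, if anything falls off the work surface, if the arm or the gripper's body presses on something with over 40 N, if the wrist force passes 120 N, or if a joint passes its speed limit or range.

## Robot

A 6-joint arm with a two-finger parallel gripper is mounted at the origin on the work surface. World frame = base frame: x ahead of the robot, y to its left, z up, the work surface at z = 0. Lengths are in mm, angles in degrees, forces in N, time in s.
With the tool pointing down it reaches from about 325 to 925 mm from the base axis. Payload 3.1 kg.
Tool frame: the origin (TCP) lies at the very end of the fingers, on their centre line; the grasp point (between the pads) lies grasp_offset behind it (grasp_offset is the distance from the TCP to the grasp point, in mm); z points along the fingers, x is the direction in which the jaws open and shut, and the axes are right-handed (so a half turn about z gives the same grasp; the last joint's range is limited). The gripper opens to 85 mm and grips with 20 to 120 N. Pads are 22 mm wide; open, the fingers measure 114 mm over their backs; the gripper's body (76 mm by 85 mm) begins 54 mm behind the grasp point. The pads swing forward as they close: fully open they stand 13 mm farther back than shut.
Start: joints at [56.711, 12.427, 92.441, -0, 75.132, -6.429], TCP at [282.369, 557.59, 208.6] pointing down, gripper open.
Joint ranges: [-157.48, 157.48], [-44.54, 120.13], [17.64, 146.25], [-64.5, 244.5], [7.68, 150.69], [-147.95, 147.95]. Speed limits (degrees/s): [159.86, 159.86, 180, 180, 180, 180].

## Interface

Orientations are given as [roll, pitch, yaw] about the fixed x, y, z axes, in that order (R = Rz(yaw) Ry(pitch) Rx(roll)).
In Python, from station import * gives the robot as it stands. Calls block until the motion is done:
- goto(position, orientation): joint-space move of the TCP to a pose.
- move_l(position, attitude=None, speed=150): straight line of the TCP; attitude=None keeps the orientation; speed is the mean speed in mm/s.
- move_j(angles): joint-space move.
- grip(opening, squeeze=None): finger opening in mm; squeeze is the grip in N (None keeps the last); returns when the fingers have stopped.
- wait(seconds).
- solve_ik(position, orientation): joint angles nearest the present ones, or None.
- get_obs(): the state.
- get_image(name): name is "scene" or "top" or "wrist"; returns the picture (384x512x3 uint8, red, green, blue); there is no depth.
- get_calibration(name): a dict with "fx", "fy", "cx", "cy" (pixels), "R" (3x3) and "t" (3): a world point X has camera coordinates R X + t; the wrist camera has in their place "mount" (4x4, takes a point from camera to tool coordinates, whose origin is the TCP and whose axes are the tool frame's). Camera axes: x right, y down, z forward; pixel columns grow to the right and rows downward; lengths in mm; the calibration is good to about 2 mm. A picture is of the moment at which its call begins: read the wrist's pose just before it. get_calibration takes no time and is no camera call.
A pose or a line that the arm cannot do raises Unreachable and nothing moves.
- sign_off(): hands the job in, once; it reports no verdict.
Trained networks look in the newest picture that a camera, given by its name, has taken for a name from the list of things; names that differ only in an ending like _2 or _b are one class to them, and where a whole thing is asked for, a point or a joint stands for the part that bears it (a point fixed in the world has none). Each returns a list of dicts, best first, with "score" (0 to 1); they miss things now and then, are a little off and sometimes report something else, mostly with a low value. They report only what shows in the picture. A call takes as long as a camera call. They do not tell look-alikes from the thing itself.
- spot_in(name, camera): "extent" ([centre column, centre row, width, height] in pixels, round what is visible of it).
- regions_of(name, camera): "region" (384x512 bool, what is visible of it) and "extent" ([centre column, centre row, width, height] in pixels, round what is visible of it).
The state is a dict: "t": time; "joint_pos": joint angles; "qvel": joint speeds; "effort": joint torques, N m; "tcp_pos": TCP position; "ee_rot": TCP orientation; "wrist_force": force on the tool from outside, world axes, zero at the start; "moment": the same for the moment, N m; "grip_width": finger opening in mm.
Only numpy, scipy, OpenCV 4.12 (cv2) and the standard library are available. Lean on these libraries where they do the work, as an engineer would, in place of code of your own. Each camera call takes 0.05 s, during which the arm holds its last target. There are 200 camera calls.

## Working session

There is one attempt and no reset: what is moved stays moved. The work goes in short steps, each a Python script; the robot and the scene stay as the last script left them, time stands still between calls to the robot, and variables do not carry over. Pictures are saved under pics/ and viewed, about 12 in all and at most 16, crops included, and the job is handed in when it is done.

```bash
ls; mkdir -p pics; python3 - <<'E'
from station import *
import cv2,numpy as np
o=get_obs();print(o)
for c in("scene","top"):
    im=get_image(c);cv2.imwrite(f"pics/{c}0.png",im[:,:,::-1]);k=get_calibration(c);print(c,k)
    for n in("pot_a","caddy","guard","knife_a","earmuffs","offcut","sandblock"):
        print(n,[(round(d["score"],2),np.round(d["extent"]).tolist()) for d in spot_in(n,c)[:5]])
print(get_calibration("wrist"));
try: print(grasp_offset)
except Exception as e: print(e)
E
```

```text
pics
{'t': 0.0, 'joint_pos': array([ 5.67122565e+01,  1.24776085e+01,  9.25272246e+01, -1.02604279e-03,
        7.51336263e+01, -6.42722329e+00]), 'qvel': array([ 0.03325107, -0.07314684,  0.03206056,  0.04670973, -0.02696061,
       -0.0168297 ]), 'effort': array([ 1.37755364e-05, -3.96855962e+01, -3.03849435e+01, -1.97347449e-04,
        9.93090158e-03, -1.08559553e-05]), 'tcp_pos': array([281.88077737, 556.85305525, 207.27057467]), 'ee_rot': array([-1.79985486e+02,  1.37700011e-01,  6.31397617e+01]), 'wrist_force': array([ 0.06121562, -0.25733575,  0.58470538]), 'moment': array([-0.00929637, -0.00349257, -0.04648884]), 'grip_width': 85.48144526540472}
scene {'fx': 418.6240366940556, 'fy': 418.6240366940556, 'cx': 260.2979779219913, 'cy': 190.3137920719499, 'R': array([[-0.36839212,  0.92948557,  0.01854222],
       [ 0.64317514,  0.26921592, -0.71683229],
       [-0.67127713, -0.25214948, -0.69699903]]), 't': array([ 214.52561989, -306.06057464, 1646.88970947])}
pot_a [(0.96, [388.0, 177.0, 22.0, 31.0]), (0.83, [362.0, 192.0, 28.0, 31.0]), (0.74, [322.0, 182.0, 24.0, 33.0]), (0.57
[... 1097 characters left out ...]
[123.0, 185.0, 43.0, 49.0]), (0.69, [232.0, 166.0, 101.0, 33.0])]
offcut [(0.67, [242.0, 126.0, 12.0, 26.0]), (0.19, [335.0, 157.0, 49.0, 31.0])]
sandblock [(0.88, [384.0, 188.0, 24.0, 29.0]), (0.34, [240.0, 124.0, 12.0, 30.0])]
{'fx': 295.9510490295126, 'fy': 295.9510490295126, 'cx': 256.3239117111668, 'cy': 192.03341246683462, 'mount': array([[ 9.99999970e-01,  2.16833734e-04,  1.14340845e-04,
         5.95555615e-01],
       [-2.40420489e-04,  9.58573677e-01,  2.84844603e-01,
        -7.16973065e+01],
       [-4.78402056e-05, -2.84844621e-01,  9.58573701e-01,
        -1.65422636e+02],
       [ 0.00000000e+00,  0.00000000e+00,  0.00000000e+00,
         1.00000000e+00]])}
18.700000000000003
```

```bash
python3 - <<'E'
import cv2,numpy as np
t=cv2.imread("pics/top0.png")[90:290,90:420];cv2.imwrite("pics/v1.png",cv2.resize(t,(792,480),interpolation=cv2.INTER_CUBIC))
t=cv2.imread("pics/scene0.png")[120:300,90:490];cv2.imwrite("pics/v2.png",cv2.resize(t,(800,360),interpolation=cv2.INTER_CUBIC))
E
```

```text
(no output)
```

View pics/v1.png

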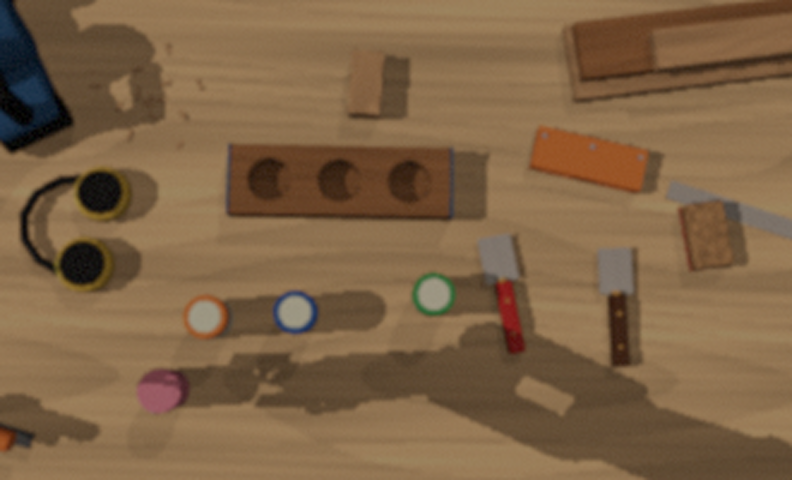

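View pics/v2.png

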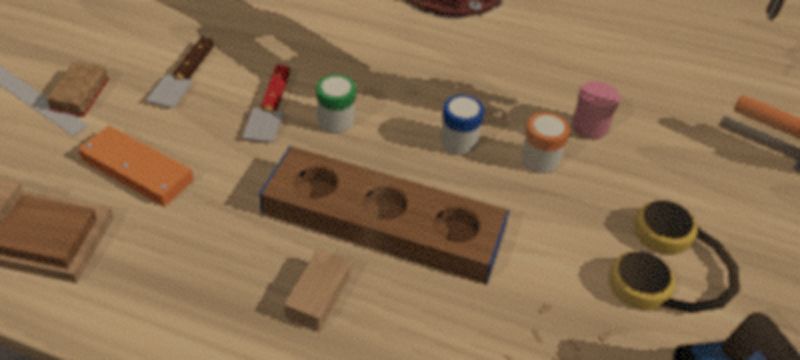

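Three pots (orange, blue and green lids) are present; the pink one is a decoy. In v1 the lids are at (205,317), (295,312) and (433,294), the wells at (269/339/409,180), the guard centre is near (590,160), and the knives are at (500,295) red and (618,305) dark. Next I'll get coarse world positions, then take close wrist views.

```bash
cat > h.py <<'E'
from station import *
import cv2,numpy as np
from scipy.spatial.transform import Rotation as Ro
def cam(name,obs=None):
    k=get_calibration(name)
    if name=="wrist":
        T=np.eye(4);T[:3,:3]=Ro.from_euler("xyz",obs["ee_rot"],degrees=True).as_matrix();T[:3,3]=obs["tcp_pos"]
        W=np.linalg.inv(T@k["mount"]);R,t=W[:3,:3],W[:3,3]
    else: R,t=np.array(k["R"]),np.array(k["t"])
    K=np.array([[k["fx"],0,k["cx"]],[0,k["fy"],k["cy"]],[0,0,1]])
    return K@np.c_[R,t]
def Hpl(P,z): return np.linalg.inv(np.c_[P[:,0],P[:,1],P[:,2]*z+P[:,3]])  # pixel -> world xy at height z
def unproj(P,uv,z):
    return cv2.perspectiveTransform(np.float64(uv).reshape(-1,1,2),Hpl(P,z)).reshape(-1,2)
def rect(im,P,z,c,size,s):
    """rectified plan at height z: up=+x, left=+y; centre c, size (w along y,h along x) mm, s px/mm"""
    w,h=size; A=np.array([[0,-s,w*s/2+c[1]*s],[-s,0,h*s/2+c[0]*s],[0,0,1]])
    return cv2.warpPerspective(im,A@Hpl(P,z),(int(w*s),int(h*s)))
def r2w(px,c,size,s): 
    px=np.atleast_2d(px); return np.c_[c[0]+size[1]/2-px[:,1]/s, c[1]+size[0]/2-px[:,0]/s]
def shot():
    o=get_obs(); return get_image("wrist"),cam("wrist",o)
def down(yaw): return [180,0,yaw]
E
python3 - <<'E'
from h import *
P=cam("top")
f=lambda L,z:np.round(unproj(P,np.array(L)/2.4+90,z)).tolist()
print("pots o b g",f([(205,317),(295,312),(433,294)],76))
print("wells",f([(269,179),(339,180),(409,181)],44))
print("caddy corners",f([(229,145),(453,148),(453,217),(229,214)],44))
print("guard",f([(540,127),(648,150),(640,191),(531,168)],25))
print("kb tip,handle end",f([(497,236),(516,353)],10),"ka",f([(616,249),(621,366)],10))
P=cam("scene")
f=lambda L,z:np.round(unproj(P,np.array(L)/2+[90,120],z)).tolist()
print("scene pots",f([(548,129),(463,108),(337,88)],76),"wells",f([(457,225),(385,203),(317,182)],44))
E
```

```text
pots o b g [[412.0, 262.0], [422.0, 134.0], [452.0, -62.0]]
wells [[620.0, 183.0], [621.0, 79.0], [622.0, -26.0]]
caddy corners [[671.0, 245.0], [674.0, -91.0], [569.0, -92.0], [566.0, 240.0]]
guard [[715.0, -226.0], [683.0, -392.0], [619.0, -378.0], [651.0, -212.0]]
kb tip,handle end [[547.0, -163.0], [371.0, -192.0]] ka [[531.0, -344.0], [355.0, -350.0]]
scene pots [[422.0, 266.0], [426.0, 137.0], [457.0, -57.0]] wells [[626.0, 188.0], [626.0, 83.0], [626.0, -20.0]]
```

```bash
python3 - <<'E'
from h import *
goto([600,80,190],down(90)); wait(.3)
im,P=shot(); C=(622,79);S=(360,130);s=2
r=rect(im,P,44,C,S,s); cv2.imwrite("pics/caddy.png",r[:,:,::-1])
g=cv2.medianBlur(cv2.cvtColor(r,cv2.COLOR_RGB2GRAY),5)
c=cv2.HoughCircles(g,cv2.HOUGH_GRADIENT,1,150,param1=80,param2=15,minRadius=60,maxRadius=73)
if c is not None:
    for q in c[0][:6]: print(r2w(q[:2],C,S,s).round(1),q[2]/s)
goto([640,-290,190],down(90)); wait(.3)
im,P=shot(); C=(665,-302);S=(220,140);s=3
r2=rect(im,P,25,C,S,s);cv2.imwrite("pics/guard.png",r2[:,:,::-1])
print([(round(d["score"],2),d["extent"]) for d in regions_of("guard","wrist")[:2]])
m=(cv2.cvtColor(r2,cv2.COLOR_RGB2HSV)); m=cv2.inRange(m,(3,150,60),(18,255,255)); cs,_=cv2.findContours(m,0,2); b=max(cs,key=cv2.contourArea)
bx=cv2.boxPoints(cv2.minAreaRect(b)); print(r2w(bx,C,S,s).round(1), np.array(cv2.minAreaRect(b)[1])/s)
print(get_obs()["t"])
E
```

```text
[[621.8 184.8]] 32.75
[[624.2 -23.8]] 32.75
[[622.2  79.8]] 32.1
[(0.8, [246.1, 194.4, 154.3, 85.8]), (0.55, [208.4, 36.5, 52.2, 72.9])]
[[ 651.8 -209.7]
 [ 720.6 -224.3]
 [ 685.1 -391.9]
 [ 616.3 -377.4]] [171.35542806  70.29692586]
5.0083
```

View pics/caddy.png

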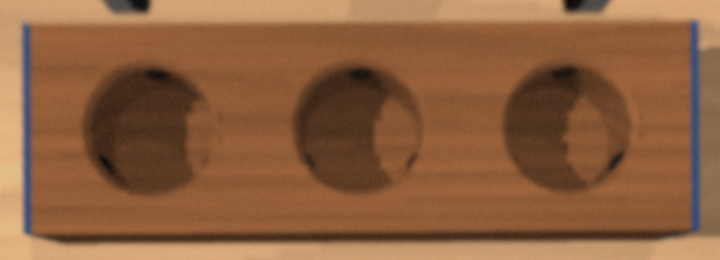

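View pics/guard.png

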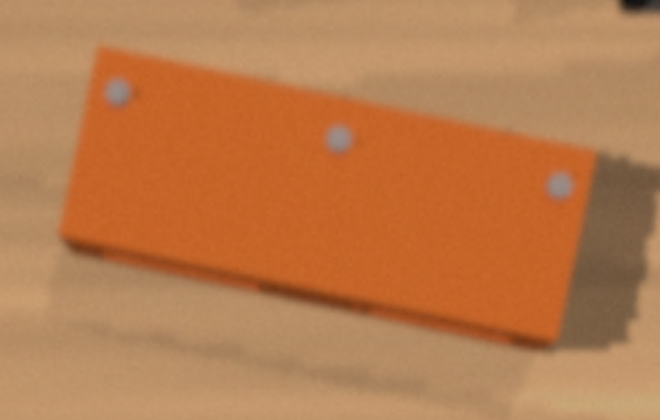

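The caddy plan shows wells at (145/358/568,129) px, i.e. world y ≈ 184.5/79.5/-25.5 and x ≈ 622.5. The guard's top corners (98,46), (597,152), (557,342), (62,238) give centre (670,-301.5), yaw -12°, size 170×65 as stated. Picking the orange pot next.

```bash
cat >> h.py <<'E'
HUE={"o":(4,18),"b":(100,125),"g":(45,90)}
WELL={"o":(622.5,184.5),"b":(622.5,79.5),"g":(622.5,-25.5)}
def find_pot(c,col,save=None,z=76):
    im,P=shot();S=(200,200);s=3
    r=rect(im,P,z,c,S,s)
    m=cv2.inRange(cv2.cvtColor(r,cv2.COLOR_RGB2HSV),(HUE[col][0],110,30),(HUE[col][1],255,255))
    m=cv2.morphologyEx(m,cv2.MORPH_OPEN,np.ones((5,5)))
    cs,_=cv2.findContours(m,0,2); b=cv2.convexHull(max(cs,key=cv2.contourArea))
    (u,v),R=cv2.minEnclosingCircle(b)
    g=cv2.GaussianBlur(cv2.cvtColor(r,cv2.COLOR_RGB2GRAY),(5,5),0)
    cc=cv2.HoughCircles(g,cv2.HOUGH_GRADIENT,1,5,param1=60,param2=12,minRadius=86,maxRadius=100)
    out=r2w((u,v),c,S,s)[0]
    hs=[] if cc is None else [q for q in cc[0] if np.hypot(q[0]-u,q[1]-v)<20][:3]
    print(col,"mask",out.round(1),round(R/s,1),"hough",[(r2w(q[:2],c,S,s)[0].round(1).tolist(),round(float(q[2])/s,1)) for q in hs])
    for q in hs[:1]: cv2.circle(r,(int(q[0]),int(q[1])),int(q[2]),(255,0,255),1)
    cv2.circle(r,(int(u),int(v)),int(R),(0,255,255),1)
    if save: cv2.imwrite(save,r[:,:,::-1])
    return (r2w(hs[0][:2],c,S,s)[0] if hs else out),out
def F(): o=get_obs(); return "F",o["wrist_force"].round(1).tolist(),"M",o["moment"].round(2).tolist(),"tcp",o["tcp_pos"].round(1).tolist(),"w",round(o["grip_width"],1),"t",round(o["t"],1)
E
python3 - <<'E'
from h import *
goto([402,264,190],down(90)); grip(85,40); wait(.3)
print(find_pot((413,263),"o","pics/pot_o.png"))
E
```

```text
o mask [411.4 263.2] 139.9 hough [([415.79998779296875, 265.5], 32.4), ([405.79998779296875, 259.79998779296875], 32.0), ([415.5, 267.20001220703125], 33.1)]
(array([415.83334, 265.5    ], dtype=float32), array([411.36700439, 263.16666667]))
```

View pics/pot_o.png

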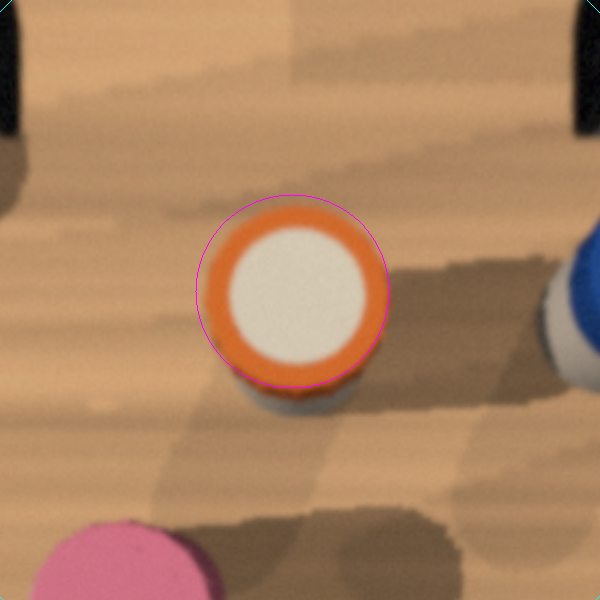

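The view shows the orange lid with a clean white disc centred at (297,296), giving (414.3,264.0). Hough was off, so I'll use the disc centroid instead.

```bash
cat >> h.py <<'E'
def find_pot(c,col,save=None,z=76):
    im,P=shot();S=(240,240);s=3
    r=rect(im,P,z,c,S,s);hsv=cv2.cvtColor(r,cv2.COLOR_RGB2HSV)
    if save: cv2.imwrite(save,r[:,:,::-1])
    m=cv2.morphologyEx(cv2.inRange(hsv,(0,0,110),(180,75,255)),cv2.MORPH_OPEN,np.ones((9,9)))
    best=None
    for b in cv2.findContours(m,0,2)[0]:
        (u,v),R=cv2.minEnclosingCircle(b)
        if not(20<R/s<26 and cv2.contourArea(b)>.85*np.pi*R*R): continue
        ring=[hsv[int(v+27*s*np.sin(a))%720,int(u+27*s*np.cos(a))%720] for a in np.linspace(0,6.28,36)]
        ok=np.mean([HUE[col][0]<=h[0]<=HUE[col][1] for h in ring])
        print(col,"disc",r2w((u,v),c,S,s)[0].round(1),round(R/s,1),"ring",round(ok,2))
        if ok>.7: best=r2w((u,v),c,S,s)[0]
    return best
def pick_pot(p,zt=41):
    x,y=p
    goto([x,y,120],down(90)); move_l([x,y,zt],speed=80); grip(50,25)
    print("grip1",*F()); grip(85)
    goto([x,y,zt],down(0)); grip(50,110); wait(.2)
    print("grip2",*F()); dz=get_obs()["tcp_pos"][2]
    move_l([x,y,160],speed=120); print("lift",*F()); return dz
E
python3 - <<'E'
from h import *
p=find_pot((413,263),"o"); print(p)
dz=pick_pot(p); print("dz",dz)
E
```

```text
o disc [414.4 263.9] 22.0 ring 1.0
[414.40797933 263.93273926]
grip1 F [-1.3, -0.8, 4.6] M [-0.09, 0.2, 0.01] tcp [415.1, 264.2, 42.0] w 60.5 t 9.7
grip2 F [-2.1, -0.4, 7.4] M [-0.14, 0.37, 0.02] tcp [414.8, 264.3, 42.4] w 56.9 t 12.0
lift F [-0.2, -0.5, -1.4] M [0.04, -0.03, -0.01] tcp [413.5, 263.5, 158.8] w 57.1 t 13.2
dz 42.361477045099704
```

```bash
cat >> h.py <<'E'
def twist_seg(x,y,z,yaw,speed=3):
    move_l([x,y,z],down(yaw),speed=speed)
    o=get_obs(); print("z cmd",round(z,1),*F(),"q6",round(o["joint_pos"][5],0)); return o
def over_well(w,yaw,dz,hb=75):
    x,y=w; goto([x,y,dz+hb+20],down(yaw)); wait(.3); o=get_obs(); e=np.array([x,y,dz+hb+20])-o["tcp_pos"]
    print("err",e.round(2)); return e
E
python3 - <<'E'
from h import *
dz=42.4; w=WELL["o"]; e=over_well(w,-45,dz)
x,y=w[0]+e[0],w[1]+e[1]
move_l([x,y,dz+46+e[2]],speed=60); print(*F())
move_l([x,y,dz+37+e[2]],speed=20); print(*F())
o=twist_seg(x,y,dz+31+e[2],55)
o=twist_seg(x,y,dz+26+e[2],-45,2.6)
E
```

```text
err [ 0.69 -0.9  -0.54]
F [0.3, 0.1, -2.9] M [0.02, 0.02, -0.0] tcp [623.7, 183.7, 88.4] w 56.8 t 15.3
F [0.5, -0.1, -3.4] M [0.02, 0.03, 0.01] tcp [623.1, 183.6, 78.7] w 57.0 t 15.9
z cmd 72.9 F [-0.5, -0.2, -1.9] M [-0.11, 0.12, 0.0] tcp [623.1, 183.5, 72.8] w 56.8 t 18.1 q6 -45.0
z cmd 67.9 F [-3.3, -0.9, 5.3] M [0.01, 0.75, 0.38] tcp [623.7, 184.0, 69.8] w 56.7 t 20.0 q6 55.0
```

```bash
cat >> h.py <<'E'
def twist_down(x,y,z0,z1,yaw0,step=4.5,speed=2.4,fmax=16):
    """sink to and fro from z0 to cmd z1; hold depth (turn only slightly sinking) while the force is high"""
    z,yaw=z0,yaw0
    while z>z1+.01:
        o=get_obs(); f=o["wrist_force"][2]
        d=step if f<fmax else 1.5
        z=max(z1,z-d); yaw=10-yaw
        twist_seg(x,y,z,yaw,max(.5,d/1.9))
        if f>30: print("HIGH"); break
E
python3 - <<'E'
from h import *
dz=42.4;x,y=623.2,183.6
twist_down(x,y,67.9,dz+13,-45)
E
```

```text
z cmd 63.4 F [-2.6, -1.7, 5.6] M [-0.2, 0.6, -0.43] tcp [624.5, 183.5, 65.8] w 57.1 t 21.9 q6 -45.0
z cmd 58.9 F [-2.8, 0.5, 3.6] M [0.07, 0.59, 1.1] tcp [623.5, 183.8, 59.5] w 57.0 t 23.8 q6 55.0
z cmd 55.4 F [-0.4, -0.2, -1.0] M [-0.07, 0.18, -1.03] tcp [623.1, 183.3, 54.8] w 56.9 t 25.6 q6 -45.0
```

```bash
python3 - <<'E'
from h import *
x,y=623.2,183.6
twist_seg(x,y,54.2,-45,.8); 
twist_seg(x,y,52.8,20,.9)
E
```

```text
z cmd 54.2 F [-3.7, -0.0, 3.1] M [-0.07, 0.57, 0.04] tcp [623.1, 183.7, 54.5] w 57.0 t 27.5 q6 55.0
z cmd 52.8 F [-6.2, -1.1, 9.1] M [-0.26, 1.1, -0.67] tcp [623.3, 183.6, 54.5] w 57.2 t 28.8 q6 -10.0
```

The pot is seated: TCP stalls at 54.5, so its bottom is at 12.1, with 9 N. Release, then the blue pot.

```bash
cat >> h.py <<'E'
def release(x,y):
    grip(85); print("rel",*F()); move_l([x,y,175],speed=150)
def pot_job(col,guess):
    gx,gy=guess; goto([gx-11,gy,190],down(90)); grip(85); wait(.3)
    p=find_pot(guess,col,f"pics/find_{col}.png")
    if p is None: print("NOT FOUND"); return
    dz=pick_pot(p)
    if get_obs()["grip_width"]<50: print("NO GRIP"); return
    w=WELL[col]; e=over_well(w,-45,dz); x,y=w[0]+e[0],w[1]+e[1]
    move_l([x,y,dz+46+e[2]],speed=60); move_l([x,y,dz+37+e[2]],speed=20); print(*F())
    if get_obs()["wrist_force"][2]>12: print("RIM?"); return
    twist_down(x,y,dz+37+e[2],dz+12.5,-45)
    o=get_obs(); print("bottom",o["tcp_pos"][2]-dz); return x,y,dz
E
python3 - <<'E'
from h import *
release(623.2,183.6)
print(pot_job("b",(424,135)))
E
```

```text
rel F [0.1, -0.7, 0.6] M [0.05, 0.01, -0.01] tcp [623.7, 183.6, 52.8] w 84.8 t 29.2
b disc [423.9 135.8] 23.4 ring 1.0
grip1 F [-0.6, -1.5, 5.5] M [0.04, 0.19, -0.0] tcp [424.7, 135.9, 41.9] w 60.3 t 33.8
grip2 F [-3.5, 0.3, 9.1] M [-0.09, 0.55, 0.03] tcp [424.3, 135.9, 42.4] w 56.9 t 36.1
lift F [-0.6, -0.2, -1.9] M [0.0, 0.02, 0.01] tcp [423.0, 135.6, 158.9] w 57.5 t 37.3
err [ 0.59 -0.62 -0.67]
F [-0.0, 0.4, -2.1] M [-0.04, -0.03, -0.01] tcp [623.0, 78.9, 78.6] w 57.0 t 40.0
z cmd 74.2 F [-0.0, -0.2, -2.8] M [0.03, -0.03, 0.01] tcp [623.1, 78.9, 74.3] w 57.3 t 41.9 q6 -54.0
z cmd 69.7 F [-1.3, -0.5, 4.2] M [-0.13, 0.26, 0.22] tcp [623.7, 78.8, 70.6] w 57.1 t 43.8 q6 46.0
z cmd 65.2 F [-3.5, -2.0, 10.2] M [-0.24, 0.66, -0.65] tcp [623.8, 78.7, 67.1] w 57.3 t 45.7 q6 -54.0
z cmd 60.7 F [0.8, -1.8, 1.7] M [-0.44, -0.18, 1.28] tcp [623.5, 78.5, 60.8] w 56.8 t 47.6 q6 46.0
z cmd 56.2 F [-0.3, 1.1, 2.4] M [0.25, -0.07, -1.25] tcp [622.8, 79.5, 56.1] w 56.9 t 49.5 q6 -54.0
z cmd 54.9 F [2.5, -1.8, -1.7] M [-0.42, -0.51, 1.16] tcp [623.2, 78.3, 54.6] w 57.1 t 51.3 q6 46.0
bottom 12.187639717832653
(np.float64(623.0935964126805), np.float64(78.87816320785775), np.float64(42.39729748913938))
```

```bash
python3 - <<'E'
from h import *
x,y=623.1,78.9
twist_seg(x,y,53.8,-45,.7); twist_seg(x,y,52.6,20,.9); release(x,y)
r=pot_job("g",(455,-60))
if r:
    x,y,dz=r; twist_seg(x,y,dz+11.2,55,.7); twist_seg(x,y,dz+10.2,-10,.9)
E
```

```text
z cmd 53.8 F [-0.7, -2.5, 4.3] M [-0.77, -0.17, 1.31] tcp [623.4, 78.5, 54.4] w 57.4 t 51.9 q6 46.0
z cmd 52.6 F [-1.9, -3.2, 9.3] M [-0.56, 0.31, -0.29] tcp [623.7, 79.1, 54.5] w 57.0 t 53.1 q6 -19.0
rel F [-0.5, 0.4, -0.0] M [0.02, -0.01, 0.02] tcp [622.4, 79.4, 51.8] w 84.9 t 53.5
g disc [453.9 -62.2] 23.3 ring 1.0
grip1 F [-2.1, 0.2, 5.2] M [0.05, 0.23, 0.02] tcp [454.5, -62.4, 41.9] w 60.6 t 58.3
grip2 F [-3.5, -0.4, 8.6] M [0.05, 0.51, 0.02] tcp [454.3, -62.4, 42.4] w 57.3 t 60.7
lift F [-0.0, -0.8, -2.8] M [-0.02, -0.03, -0.02] tcp [453.0, -62.0, 158.9] w 56.9 t 61.8
err [ 0.36  0.34 -0.56]
F [0.1, -0.2, -1.7] M [-0.03, -0.01, -0.02] tcp [622.8, -25.1, 78.7] w 56.9 t 64.6
z cmd 74.3 F [0.4, -0.7, -1.7] M [0.04, -0.05, -0.02] tcp [622.9, -25.2, 74.3] w 57.2 t 66.5 q6 -64.0
z cmd 69.8 F [2.1, -3.2, 3.3] M [-0.77, -0.24, 0.14] tcp [624.2, -26.0, 70.9] w 56.7 t 68.4 q6 36.0
z cmd 65.3 F [-1.0, -1.2, 6.6] M [-0.57, 0.29, -0.84] tcp [622.4, -24.4, 66.2] w 56.9 t 70.3 q6 -64.0
z cmd 60.8 F [3.7, -4.3, 1.2] M [-0.96, -0.7, 0.79] tcp [624.0, -25.8, 61.1] w 57.1 t 72.2 q6 36.0
z cmd 56.3 F [0.5, -0.9, 2.6] M [-0.22, -0.12, -0.93] tcp [622.5, -24.6, 56.1] w 57.0 t 74.0 q6 -64.0
z cmd 54.9 F [4.5, -4.9, -1.9] M [-0.91, -0.8, 1.03] tcp [623.7, -26.2, 54.6] w 57.1 t 75.9 q6 36.0
bottom 12.217207779761388
z cmd 53.6 F [-0.2, -3.2, 5.1] M [-0.44, -0.07, -1.33] tcp [623.3, -25.3, 54.5] w 56.9 t 77.8 q6 -64.0
z cmd 52.6 F [-1.3, -1.5, 8.3] M [-0.21, 0.1, 0.67] tcp [623.6, -25.1, 54.4] w 56.7 t 79.1 q6 1.0
```

```bash
python3 - <<'E'
from h import *
release(623.1,-25.3)
goto([440,-262,190],down(90)); grip(60,60); wait(.3)
im,P=shot(); C=(455,-265);S=(260,240);s=2.5
r=rect(im,P,20,C,S,s);cv2.imwrite("pics/kn.png",r[:,:,::-1])
print([(round(d["score"],2),np.round(d["extent"]).tolist(),unproj(P,d["extent"][:2],10).round()) for d in spot_in("knife_a","wrist")])
E
```

```text
rel F [-0.4, -0.7, 0.1] M [0.02, 0.0, -0.0] tcp [622.0, -24.8, 51.7] w 85.3 t 79.5
[(0.83, [190.0, 168.0, 55.0, 148.0], array([[ 441., -340.]])), (0.58, [340.0, 157.0, 56.0, 156.0], array([[ 428., -163.]]))]
```

View pics/kn.png

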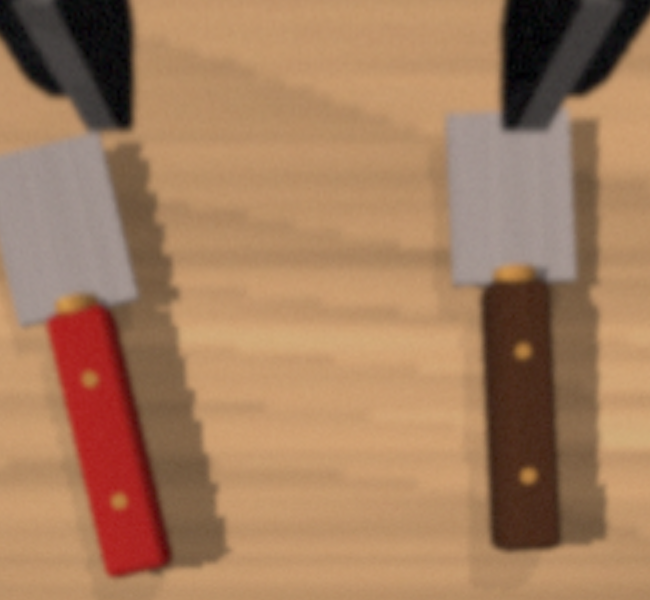

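The knife plan shows the dark knife's rivets at (522,351) and (528,476), and the red knife's at (90,379) and (119,501). That puts the dark knife at (409.6,-345), yaw 2.6°, and the red one at (399,-176.8), yaw 13.4°. The red knife's position is slightly different from the first estimate. Grasping the dark knife and staging it at slot 0.

```bash
cat >> h.py <<'E'
GY=-12.0; GX=np.array([np.cos(np.radians(GY)),np.sin(np.radians(GY))]); GYv=np.array([-GX[1],GX[0]])
GC=np.array([670.2,-301.5]); MOUTH=[GC-32.5*GX-45*GYv, GC-32.5*GX+45*GYv]
def stage_knife(p,yaw,slot,zt=3,gap=15,save=None):
    d=np.array([np.cos(np.radians(yaw)),np.sin(np.radians(yaw))]); q=np.array(p)+6*d
    goto([*q,80],down(yaw+90)); grip(55,70); move_l([*q,zt],speed=70); print(*F())
    grip(10,70); wait(.2); print("grip",*F()); z0=get_obs()["tcp_pos"][2]
    move_l([*q,60],speed=80)
    m=MOUTH[slot]-(125-6+gap)*GX
    goto([*m,60],down(GY+90)); wait(.3); e=np.array([*m,60])-get_obs()["tcp_pos"]; print("err",e.round(2))
    m=m+e[:2]
    move_l([*m,z0+e[2]+.7],speed=40); wait(.2); print("staged",m.round(1),z0,*F())
    im,P=shot(); C=MOUTH[slot]-10*GX; S=(150,140); r=rect(im,P,10,C,S,4); cv2.imwrite(save,r[:,:,::-1]); print("C",C.round(1))
E
python3 - <<'E'
from h import *
stage_knife((409.6,-345),2.6,0,save="pics/st_a.png")
E
```

```text
F [-0.1, -0.4, 0.3] M [0.02, -0.02, 0.03] tcp [416.1, -345.2, 3.6] w 55.1 t 85.3
grip F [-0.2, 0.1, -0.5] M [-0.0, 0.02, -0.02] tcp [415.6, -344.7, 3.0] w 10.1 t 86.0
err [1.   0.35 0.24]
staged [ 499.  -310.5] 2.994911680782572 F [-0.6, 0.8, 0.5] M [-0.05, -0.03, 0.03] tcp [499.1, -310.7, 4.2] w 10.2 t 89.4
C [ 619.3 -336.7]
```

View pics/st_a.png

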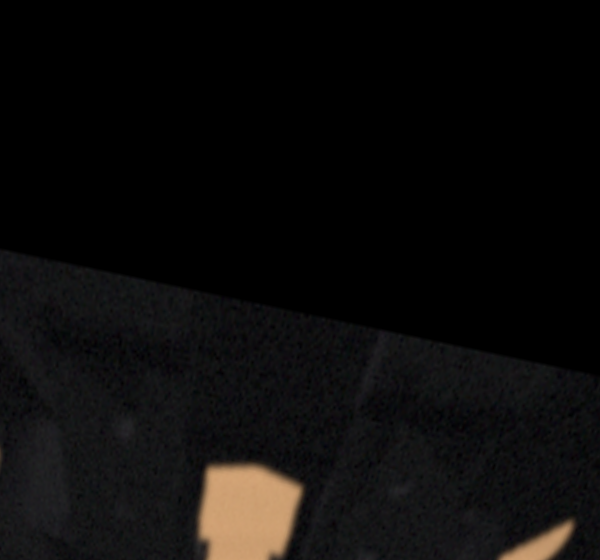

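The gripper closed to 10 mm, so it missed the knife. The view shows only bare bench between the fingers. Lift and look again.

```bash
python3 - <<'E'
from h import *
o=get_obs()["tcp_pos"]; move_l([o[0],o[1],190]); goto([400,-300,190],down(90)); wait(.3); grip(60)
im,P=shot(); C=(445,-265);S=(300,240);s=2.5
r=rect(im,P,20,C,S,s);cv2.imwrite("pics/kn2.png",r[:,:,::-1])
r=rect(get_image("top"),cam("top"),20,C,S,s);cv2.imwrite("pics/kn2t.png",r[:,:,::-1])
E
```

```text
(no output)
```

View pics/kn2.png

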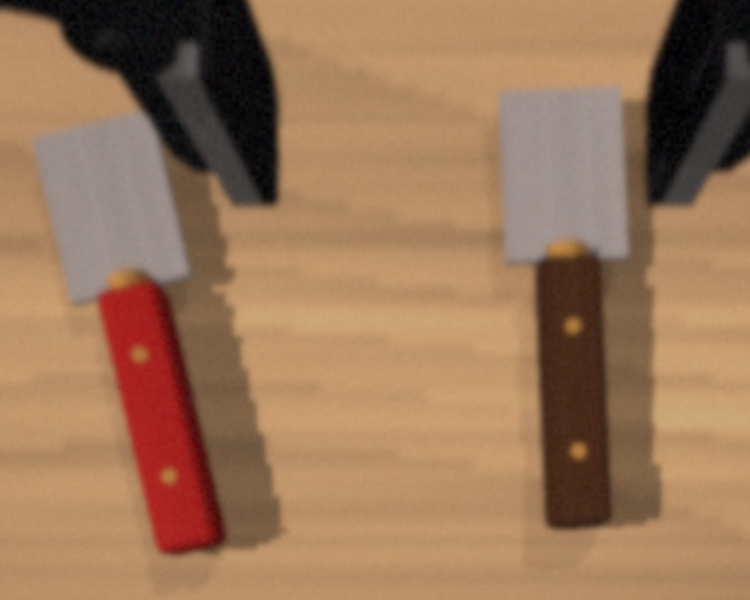

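The knife hasn't moved, so the fingertips must have passed above or around the handle. I'll check the fingertip location against the tool frame in the wrist image.

```bash
python3 - <<'E'
from h import *
k=get_calibration("wrist");M=np.linalg.inv(k["mount"])
def pr(p):
    c=M@np.array([*p,1]);return int(k["fx"]*c[0]/c[2]+k["cx"]),int(k["fy"]*c[1]/c[2]+k["cy"])
out=[]
for w in (60,26):
    grip(w); wait(.2); g=get_obs()["grip_width"]; im=get_image("wrist")[:,:,::-1].copy()
    for sx in(-1,1):
        for z,c in((0,(0,0,255)),(-10,(0,255,0)),(-20,(255,0,0))): cv2.circle(im,pr((sx*g/2,0,z)),3,c,-1); print(w,g,z,pr((sx*g/2,0,z)))
    out.append(im[180:384,130:390])
cv2.imwrite("pics/tips.png",cv2.resize(np.hstack(out),None,fx=1.5,fy=1.5))
print(*F())
E
```

```text
60 59.96805703638138 0 (206, 227)
60 59.96805703638138 -10 (203, 234)
60 59.96805703638138 -20 (200, 242)
60 59.96805703638138 0 (305, 227)
60 59.96805703638138 -10 (308, 234)
60 59.96805703638138 -20 (311, 242)
26 26.130933690118383 0 (234, 227)
26 26.130933690118383 -10 (233, 234)
26 26.130933690118383 -20 (231, 242)
26 26.130933690118383 0 (277, 227)
26 26.130933690118383 -10 (278, 234)
26 26.130933690118383 -20 (280, 242)
F [0.4, -0.9, -0.2] M [0.01, 0.05, -0.01] tcp [400.0, -300.0, 190.0] w 25.8 t 93.4
```

View pics/tips.png

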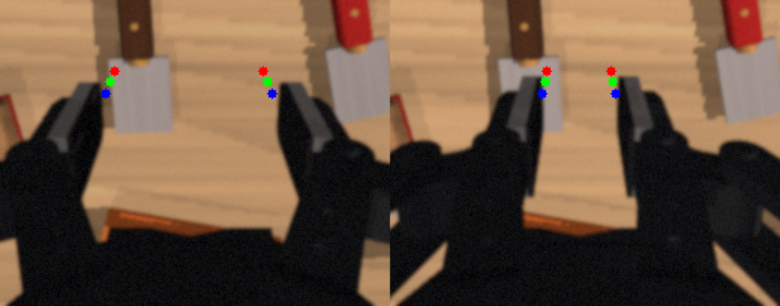

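The dots (declared tool frame) sit well ahead of the real fingertips. Correcting for the pads' 11 mm half-width, the tips are about 25–30 mm behind the reported TCP, which explains closing over a 20 mm handle. I'll probe down gently for the bench to measure it.

```bash
cat >> h.py <<'E'
def probe(x,y,yaw,z,w=40,zmin=-34,step=2):
    grip(w,70); f0=get_obs()["wrist_force"][2]
    while z>zmin:
        z-=step; move_l([x,y,z],down(yaw),speed=25); f=get_obs()["wrist_force"][2]-f0
        if f>4: print("contact z cmd",z,"f",round(f,1),*F()); return z
    print("none",*F()); return z
E
python3 - <<'E'
from h import *
d=np.array([np.cos(np.radians(2.6)),np.sin(np.radians(2.6))]); q=np.array([409.6,-344.8])+6*d
grip(40,70); goto([*q,40],down(92.6)); move_l([*q,2],speed=80)
print(probe(*q,92.6,2))
E
```

```text
contact z cmd -26 f 11.7 F [-3.2, 3.2, 12.6] M [0.49, 0.66, -0.06] tcp [415.6, -344.6, -24.2] w 39.9 t 98.7
-26
```

Bench contact is at TCP ≈ -24 with a 40 mm opening, which confirms the tips are about 24 mm short. Grip the knife at -18.

```bash
python3 - <<'E'
import re
s=open("h.py").read()
s=s.replace("zt=3,gap=15","zt=-18,gap=15").replace("grip(55,70); move_l([*q,zt],speed=70)","grip(40,70); move_l([*q,zt],speed=60)")
i=s.index("    im,P=shot(); C=MOUTH[slot]-10*GX"); j=s.index("def probe"); 
s=s[:i]+'''    im=get_image("top");C=MOUTH[slot]-50*GX; S=(150,200)
    cv2.imwrite(save,rect(im,cam("top"),10,C,S,3)[:,:,::-1]); im,P=shot(); cv2.imwrite(save[:-4]+"w.png",im[:,:,::-1])
    return m,z0+e[2]+.7
'''+s[j:]
s=s.replace('move_l([*q,60],speed=80)\n','move_l([*q,60],speed=80); print("lift",*F())\n    if get_obs()["grip_width"]<18: print("MISSED"); return\n')
open("h.py","w").write(s)
E
python3 - <<'E'
from h import *
q=get_obs()["tcp_pos"]; move_l([q[0],q[1],-12],speed=60)
print(stage_knife((409.6,-344.8),2.6,0,save="pics/st_a2.png"))
a=cv2.imread("pics/st_a2.png"); b=cv2.imread("pics/st_a2w.png")
cv2.imwrite("pics/st_a2v.png",cv2.resize(np.hstack([cv2.resize(a,(288,384)),b]),(780,374)))
E
```

```text
F [-0.0, 0.5, 0.6] M [-0.01, 0.0, 0.09] tcp [415.9, -344.8, -17.6] w 39.9 t 101.5
grip F [-0.2, 0.5, 5.3] M [0.09, 0.11, 0.03] tcp [416.0, -345.0, -17.3] w 24.2 t 102.0
lift F [-0.3, 0.1, -1.2] M [0.03, -0.03, 0.04] tcp [415.1, -344.0, 59.3] w 24.1 t 103.1
err [1.   0.34 0.27]
staged [ 499.  -310.6] -17.314683441559257 F [0.2, 0.1, -1.4] M [0.01, 0.02, -0.04] tcp [499.0, -310.6, -16.2] w 24.6 t 106.2
(array([ 498.97977758, -310.55783055]), np.float64(-16.340487567951456))
```

View pics/st_a2v.png

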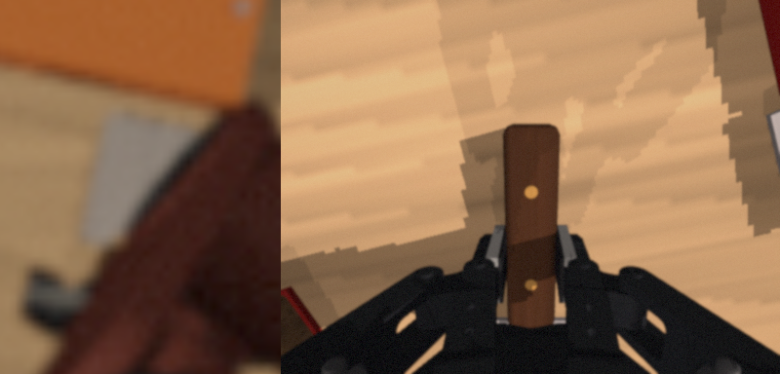

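The knife is held firmly: handle width reads 24, blade pointing at the orange guard, blade's left tip corner near (107,114) in the left pane. Guarded insertion next.

```bash
cat >> h.py <<'E'
def insert(m,z,start=0,end=78,step=6,fm=8,lat=0):
    yaw=GY+90; m=np.array(m)+lat*GYv; s=start
    while s<end:
        s=min(end,s+step if s<60 else s+2); p=m+s*GX; move_l([*p,z],down(yaw),speed=40)
        o=get_obs(); f=o["wrist_force"]; fx=f[:2]@GX; fy=f[:2]@GYv
        d=(o["tcp_pos"][:2]-m)@GX
        print("s",s,"act",round(d,1),"lat",round((o["tcp_pos"][:2]-m)@GYv,1),"fx",round(fx,1),"fy",round(fy,1),"fz",round(f[2],1),"mz",o["moment"][2].round(2))
        if -fx>fm: print("stop"); break
    return s
E
python3 - <<'E'
from h import *
print(insert((499,-310.6),-16.4)); print(*F())
E
```

```text
s 6 act 6.6 lat -0.1 fx -0.1 fy 0.2 fz -1.6 mz -0.02
s 12 act 12.4 lat -0.1 fx -0.6 fy 0.2 fz -1.7 mz -0.02
s 18 act 18.4 lat -0.1 fx -0.4 fy -0.3 fz -1.7 mz -0.0
s 24 act 24.4 lat -0.1 fx -0.4 fy -0.4 fz -1.4 mz -0.04
s 30 act 30.4 lat -0.1 fx -0.8 fy 0.9 fz -1.0 mz -0.06
s 36 act 36.4 lat -0.1 fx -0.0 fy 0.1 fz -1.2 mz -0.0
s 42 act 42.4 lat -0.1 fx 0.1 fy -0.1 fz -2.2 mz 0.03
s 48 act 48.4 lat -0.1 fx 0.0 fy 0.0 fz -1.2 mz 0.03
s 54 act 54.4 lat -0.1 fx -0.3 fy 0.0 fz -1.7 mz -0.03
s 60 act 60.4 lat -0.1 fx 0.6 fy -0.3 fz -1.3 mz -0.03
s 62 act 62.1 lat -0.0 fx 0.6 fy 0.0 fz -1.7 mz -0.03
s 64 act 64.2 lat -0.1 fx -0.0 fy -0.0 fz -2.2 mz -0.01
s 66 act 66.2 lat -0.0 fx -0.5 fy -0.0 fz -1.5 mz -0.06
s 68 act 68.2 lat -0.0 fx 0.1 fy 0.4 fz -1.4 mz -0.07
s 70 act 69.6 lat 0.1 fx -1.2 fy -0.5 fz -1.0 mz 0.06
s 72 act 69.6 lat 0.1 fx -5.6 fy 1.1 fz 1.1 mz 0.01
s 74 act 69.5 lat 0.2 fx -11.1 fy -0.9 fz 4.9 mz -0.01
stop
74
F [-11.1, 1.5, 4.9] M [0.16, 1.42, -0.01] tcp [567.0, -324.9, -17.1] w 24.4 t 111.0
```

The blade is home: it stalls at 69.6 of 70 mm with force building. Relax, release, then re-measure the red knife from close by and stage it.

```bash
cat >> h.py <<'E'
def let_go(m,z,s,lower=1.5):
    p=np.array(m)+s*GX; move_l([*p,z-lower],down(GY+90),speed=20); print(*F())
    grip(42); wait(.2); print("open",*F()); move_l([*p,110],speed=80)
E
python3 - <<'E'
from h import *
let_go((499,-310.6),-16.4,70.5)
goto([400,-170,190],down(90)); wait(.3)
im,P=shot(); C=(420,-175);S=(240,240);s=3
r=rect(im,P,20,C,S,s);cv2.imwrite("pics/red.png",r[:,:,::-1])
h=cv2.cvtColor(r,cv2.COLOR_RGB2HSV); m=cv2.inRange(h,(170,150,100),(180,255,255))|cv2.inRange(h,(0,190,100),(4,255,255))
m=cv2.morphologyEx(m,cv2.MORPH_OPEN,np.ones((9,9)))
b=max(cv2.findContours(m,0,2)[0],key=cv2.contourArea); (u,v),wh,a=cv2.minAreaRect(b)
print(r2w((u,v),C,S,s),np.array(wh)/s,a)
E
```

```text
F [-4.9, 1.4, 5.9] M [0.31, 0.81, 0.02] tcp [567.2, -325.0, -17.2] w 24.3 t 111.3
open F [-0.4, -0.9, 0.3] M [-0.05, -0.02, 0.03] tcp [568.2, -325.4, -17.9] w 42.2 t 111.9
[[ 397.9537557 -176.6284078]] [107.05260213  23.83748372] 76.46414184570312
```

View pics/red.png

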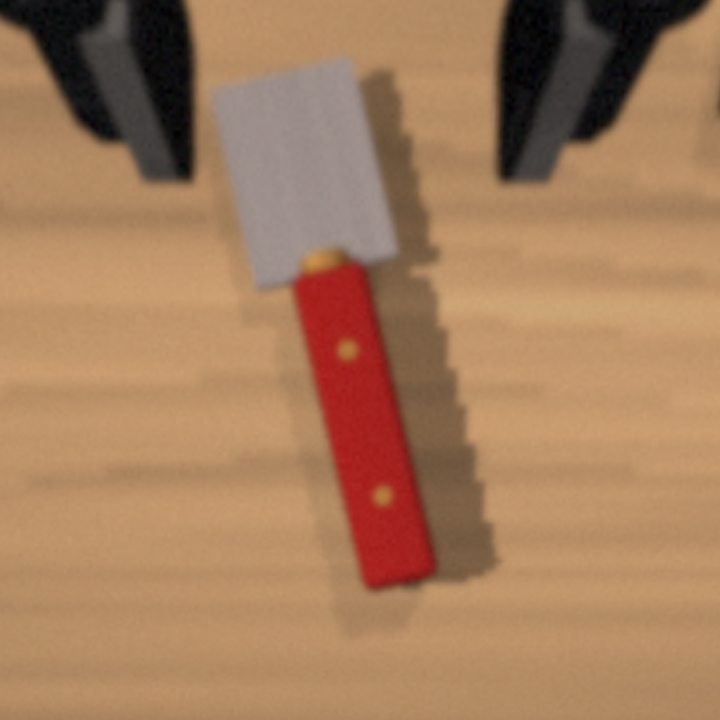

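The red knife lies unobstructed, rivets at (347,350) and (382,496), so centre (398.5,-176.6), yaw 13.5°. Stage and insert in slot 1.

```bash
python3 - <<'E'
from h import *
r=stage_knife((398.5,-176.6),13.5,1,save="pics/st_b.png")
if r:
    m,z=r; s=insert(m,z); print(m,z)
E
```

```text
F [-0.1, -0.1, 0.1] M [0.06, 0.02, -0.07] tcp [404.7, -175.4, -17.6] w 39.9 t 117.4
grip F [-0.8, 0.9, 6.9] M [0.18, 0.13, -0.03] tcp [404.8, -175.5, -17.3] w 24.3 t 117.9
lift F [-0.6, -0.0, -1.0] M [0.0, -0.02, -0.0] tcp [403.8, -174.8, 59.4] w 24.4 t 119.0
err [ 1.03 -0.53  0.23]
staged [ 517.7 -223.4] -17.34495647805377 F [0.4, -0.3, -1.5] M [-0.01, -0.04, -0.02] tcp [517.8, -223.4, -16.3] w 24.2 t 122.2
s 6 act 6.6 lat -0.1 fx -0.6 fy 0.0 fz -1.4 mz -0.02
s 12 act 12.4 lat -0.1 fx 0.9 fy -0.4 fz -1.3 mz 0.03
s 18 act 18.4 lat -0.1 fx -0.6 fy 0.3 fz -0.6 mz -0.01
s 24 act 24.5 lat -0.1 fx -0.2 fy 0.6 fz -2.0 mz -0.0
s 30 act 30.4 lat -0.1 fx -0.4 fy 0.3 fz -2.0 mz -0.03
s 36 act 36.5 lat -0.1 fx -0.4 fy 0.3 fz -1.2 mz -0.0
s 42 act 42.4 lat -0.1 fx 0.2 fy 0.8 fz -1.1 mz -0.0
s 48 act 48.4 lat -0.1 fx -0.3 fy -0.5 fz -0.4 mz -0.1
s 54 act 54.5 lat -0.1 fx 0.8 fy 0.4 fz -2.3 mz 0.04
s 60 act 60.4 lat -0.1 fx -0.5 fy -0.5 fz -1.4 mz 0.03
s 62 act 62.1 lat -0.0 fx 0.1 fy -0.3 fz -1.8 mz -0.04
s 64 act 64.1 lat -0.0 fx -0.2 fy -0.4 fz -1.0 mz 0.02
s 66 act 66.2 lat -0.0 fx 0.6 fy -0.6 fz -1.8 mz -0.04
s 68 act 68.2 lat -0.0 fx 0.2 fy -0.2 fz -1.4 mz 0.03
s 70 act 69.0 lat 0.1 fx -2.8 fy -0.2 fz -0.7 mz -0.05
s 72 act 68.9 lat 0.2 fx -6.6 fy -0.6 fz 2.8 mz -0.02
s 74 act 68.8 lat 0.2 fx -12.9 fy -1.5 fz 6.4 mz -0.03
stop
[ 517.72736068 -223.39371609] -16.41577905369879
```

Home as well. Release, retreat, and do final checks of the guard and caddy.

```bash
python3 - <<'E'
from h import *
let_go((517.7,-223.4),-16.4,70)
goto([560,-285,230],down(90)); wait(.3)
im,P=shot(); r=rect(im,P,12,(610,-295),(260,260),2); 
goto([560,80,250],down(90)); wait(.3)
im,P=shot(); r2=rect(im,P,88,(622,80),(360,260),1.5)
for c in "obg":
    print(c,WELL[c]); find_pot(WELL[c],c,z=88)
cv2.imwrite("pics/fin.png",np.hstack([cv2.resize(r,(390,390)),r2[:, 60:460]])[:,:,::-1])
goto([330,100,300],down(90)); cv2.imwrite("pics/fin_top.png",cv2.resize(get_image("top"),(800,600))[:,:,::-1]); print(*F())
E
```

```text
F [-5.7, 1.7, 5.8] M [0.28, 0.8, -0.06] tcp [585.3, -237.6, -17.2] w 24.7 t 127.4
open F [-0.1, 0.9, 1.1] M [0.03, -0.06, -0.03] tcp [586.5, -238.0, -17.8] w 41.9 t 127.9
o (622.5, 184.5)
o disc [624.6 184.2] 22.0 ring 1.0
b (622.5, 79.5)
b disc [624.4 184. ] 22.0 ring 0.0
b disc [625.1  78.9] 23.7 ring 1.0
g (622.5, -25.5)
g disc [625.1 -25.7] 23.5 ring 1.0
g disc [625.   78.7] 23.6 ring 0.0
F [0.7, 0.4, 0.4] M [0.06, -0.01, 0.03] tcp [330.9, 99.9, 300.1] w 41.9 t 133.4
```

View pics/fin.png

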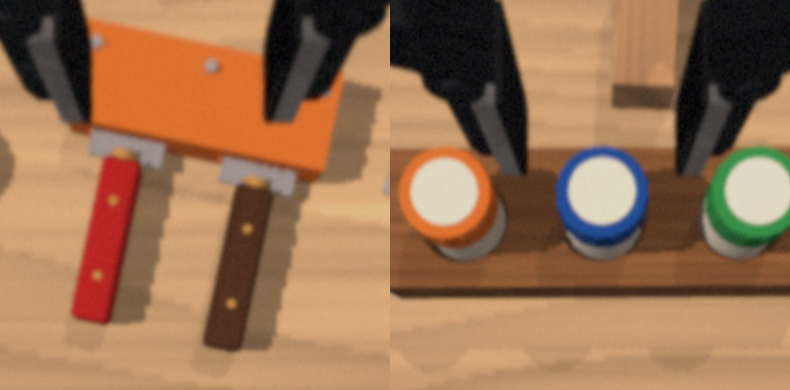

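View pics/fin_top.png

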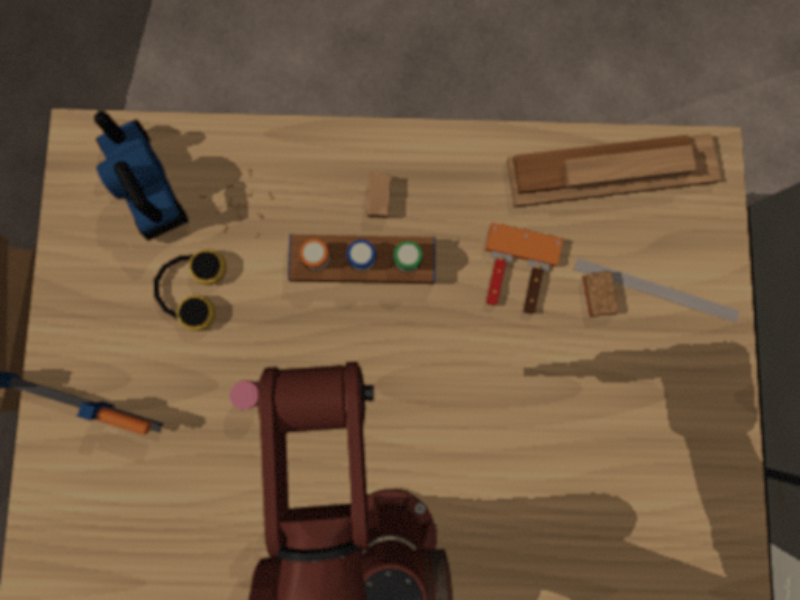

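Both views agree. All three pots are low and upright in their wells, with lid discs spaced 105 mm at the home height. Both blades are in the guard with a short strip of steel showing, and the bystanders are where they started.

```bash
python3 -c "
from h import *
sign_off(); print('ok')"
```

```text
the job is handed in; nothing more can be done
ok
```

The filling station is cleared and I handed the job in at about 133 s. All three pots present are twisted home in the caddy, and both putty knives are fully home in the guard.

- **Pots:** orange went into well 2, blue into well 1 and green into well 0. I turned each one to and fro as it sank. Each stopped with its underside about 12.1 mm above the bench, against a floor at 12 mm, under about 9 N. The last camera check put the lid discs 105 mm apart, within 3 mm of the well centres.
- **Force readings:** between twisting strokes the downward force was never above about 10 N. I couldn't read it during a stroke, so peaks in motion were not seen.
- **Knives:** dark is in slot 0 and red in slot 1. They stopped against the back wall at 69.6 mm and 69.0 mm of the expected 70 mm of travel, with contact force building. A short strip of blade still shows on each.
- **Bystanders:** in the final overhead picture the ear defenders, offcut and sanding block look unmoved; I judged that by eye. The pink pot was left alone.

**What disagreed:**
- My first grasp of the dark knife closed on nothing. The real fingertips end about 24 mm short of the reported tool point, which I confirmed with a gentle touch on the bench (about 12 N) before re-gripping.
- The circle detector was off on the orange lid, so I used the white disc on each lid instead.
- The red knife lay about 2 cm from its first coarse position, so I measured it again before grasping.

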